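# Push a vice jaw home in a grinding fixture and throw the cam clamp

## Task

The bright steel vice jaw lies askew on the grinding fixture. Pushing with the fingertips only, slide it over the plate, never lifting it, until it is flush against the long back rail and hard up against the end stop, then push the red-balled cam lever round until the cam clamps the jaw tight. Let go and leave everything else on the plate and bench where it is.

Things in the scene. Friction and masses are not known exactly. Their poses are not given: they have to be found in the camera images.
- fixture: Fixed dark steel grid plate, 280 (its x) by 480 (its y) by 25 mm thick, with a bright back rail, end stop and cam clamp bolted on. Origin: centre of its underside, on the bench; x points away from the robot to the back rail, y along the rail to the left, z up. Bolt heads in the corners stand 6 mm proud of the plate's top (z = 25 mm).
- rail_face (a point): Middle of the back rail's working face, at its foot (fixture frame x = 70, y = -30, z = 25 mm). The face is upright and looks to the fixture's -x; the rail is 320 mm long along y (y = -190 to +130 mm), 18 mm tall above the plate and 24 mm thick.
- stop_face (a point): Middle of the end stop's working face, at its foot (fixture frame x = 44, y = 85, z = 25 mm). The face is upright and looks to the fixture's -y; the stop is a block 44 mm wide (x), 22 mm thick (y), 18 mm tall above the plate.
- seat (a point): Where the jaw's origin is when it is home in the corner of rail and end stop: fixture frame x = 50, y = 35, z = 25 mm, the jaw's 100 mm length then lying along the rail.
- jaw: The work: a loose bright steel vice jaw, a block 40 (its x) by 100 (its y) by 28 mm (z), about 0.8 kg, with two bolt holes in its top. It starts askew on the plate to the right of the cam clamp, some way off the rail. Origin: centre of its underside. It takes 3 to 8 N to slide it over the plate, and up to 20 N for an instant to start it.
- cam_lever (a joint): Angle of the cam lever (rad) about its upright pivot, growing counter-clockwise from above. 0: fully open, pointing 110 degrees counter-clockwise from the fixture's +x (left); starts at 0 to 0.35. Push it counter-clockwise, past pointing at the robot. With the jaw home the cam touches at about 1.55; end of travel 1.85. Needs some 2 N at the ball, 8 to 15 N to clamp; stays where left.
- cam: The cam with its lever, one turning piece. The cam is the brass disc under the lever, 28 mm across, its centre 5 mm off the pivot, from 4 to 24 mm above the plate. As the lever closes it presses the jaw's near face towards the back rail; open, it clears the seated jaw by 5 to 7 mm. Origin: on the pivot axis, at the plate's top, axes like the fixture's at joint 0.
- lever_pivot (a point): Point on the cam lever's upright pivot axis at the plate's top surface: x = 13.5, y = 45, z = 25 mm in the fixture's frame. The hub is 22 mm across and reaches 41 mm above the plate.
- lever_ball (a point): Centre of the red ball knob, 28 mm across, at the lever's end: 105 mm from the pivot axis and 43 mm above the plate. A straight 10 mm round bar joins hub and ball, its centre 36 mm above the plate at 30 mm from the axis, rising to 42 mm at the ball. Under the bar is only the plate, and the end stop's corner beside it when open.
- jack: A steel machinist's screw jack, 34 mm round at the foot and 40 mm tall, standing on the fixture plate near its front right corner; origin: centre of its underside. Leave it alone.
- hexkey: A black L-shaped hex key, 8 mm bar, long leg 110 mm, lying on the left part of the fixture plate; origin: middle of the long leg, at plate level. Leave it alone.
- brush: A hand brush lying on the bench to the right; origin: under its middle. Leave it alone.
- mallet: A hammer lying on the bench to the left; origin: under its middle. Leave it alone.
- micrometer: An outside micrometer with a pale green bow, about 110 mm long, lying on the bench; origin: under its middle. Leave it alone.
- spare_jaw: Another jaw, dark blued, 40 x 100 x 28 mm, lying on the bench beside the fixture (not the work); origin: centre of its underside. Leave it alone.
- oil: A green oil bottle with a yellow cap, 52 mm round, 140 mm tall, standing on the bench; origin: centre of its underside. Leave it alone.
Not all that is in view belongs to the job. What is meant by the jaw is not blue, pink or purple, and is the larger of those in its own colour.

How it is judged:
On the way, in this order (a step that is already met when the one before it is completed fails the run):
1. the jaw is flush against the back rail and up against the end stop, the cam not yet clamping (x of jaw in the frame of fixture between 0.047 and 0.053 m and y of jaw in the frame of fixture between 0.032 and 0.038 m and angle between the y axis of jaw and the y axis of fixture, either way round below 0.035 rad and z of jaw in the frame of fixture below 0.028 m and value of joint cam_lever below 1.3 rad), for 0.2 s.
2. the lever is pushed round and the cam clamps the jaw (contact force between cam and jaw above 10 N and value of joint cam_lever above 1.4 rad), for 0.2 s.
At the end, for the whole second after the job is handed in: The jaw lies on the plate within 2 mm of the back rail and of the end stop and within 0.02 rad of parallel to the rail, at rest; the lever is round past 1.4 rad and the cam presses the jaw with more than 10 N on its own (all of step 2 and x of jaw in the frame of fixture between 0.048 and 0.053 m and y of jaw in the frame of fixture between 0.033 and 0.038 m and angle between the y axis of jaw and the y axis of fixture, either way round below 0.02 rad and z of jaw in the frame of fixture below 0.028 m and linear speed of jaw below 0.01 m/s and velocity of joint cam_lever between -0.05 and 0.05 rad/s); the robot touches nothing.
It fails at once if the jaw is lifted off the plate (8 mm) or tipped (z of jaw in the frame of fixture above 0.033 m or angle between jaw's own z axis and vertical above 0.15 rad).
It fails at once if a tool or other thing on the plate or bench is moved by more than 15 mm (distance of any of jack, hexkey, brush, mallet, micrometer, spare_jaw, oil from where it was at the start of the episode above 0.015 m).
It also fails if it takes over 67 s, if anything falls off the work surface, if the arm or the gripper's body presses on something with over 40 N, if the wrist force passes 120 N, or if a joint passes its speed limit or range.

## Robot

A 7-joint arm with a two-finger parallel gripper is mounted at the origin on the work surface. World frame = base frame: x ahead of the robot, y to its left, z up, the work surface at z = 0. Lengths are in m, angles in rad, forces in N, time in s.
With the tool pointing down it reaches from about 0.4 to 0.875 m from the base axis. Payload 19.3 kg.
Tool frame: the origin (TCP) lies midway between the tips of the shut fingers; the grasp point (between the pads) lies 19 mm behind it (bot.pinch_z is the distance from the TCP to the grasp point, in m); z points along the fingers, y is the direction in which the jaws open and shut (so a half turn about z gives the same grasp; the last joint's range is limited). The gripper opens to 85 mm and grips with 20 to 120 N. Pads are 22 mm wide; open, the fingers measure 114 mm over their backs; the gripper's body (76 mm by 85 mm) begins 54 mm behind the grasp point. The pads swing forward as they close: fully open they stand 13 mm farther back than shut.
Start: joints at [-1.386, 0.521, -0.036, 1.599, 0.021, 1.021, -0.113], TCP at [0.158, 0.605, 0.197] pointing down, gripper open.
Joint ranges: [-2.91, 2.91], [-0.3, 2.13], [-1.5, 1.42], [0.17, 2.43], [-1.26, 4.41], [0.16, 1.93], [-2.52, 2.52]. Speed limits (rad/s): [1.89, 1.89, 2.39, 2.39, 3.01, 3.01, 3.01].

## Interface

Orientations are given as [roll, pitch, yaw] about the fixed x, y, z axes, in that order (R = Rz(yaw) Ry(pitch) Rx(roll)).
In Python, from workcell import bot gives the robot as it stands. The module is installed in compiled form; this text tells all that it offers.
- The arm moves only by the tool move_arm, never from a script. Its argument "moves" is text: rows parted by semicolons, each of 4 numbers parted by spaces: the shift along the tool's x, y, z in mm, then the turn about the tool's z in rad. In form: dx dy dz yaw; .... A call has exactly 10 rows; each row is the pose to reach, as a shift and turn from the pose commanded when the call began, along the tool's axes at that moment; what a row does not reach only later rows make up. A row lasts 1/12 s, in which the tool goes at most 41.7 mm and 7.16 degrees, less where a joint would pass 70% of its speed; a pose out of reach is approached as far as the arm can. A call with a gripper value outside its range is refused whole. "grip" is the opening, from 0 (shut) to 1 (fully open), set as the call begins (left out, the last holds). The fingers move at their own pace and stop on an object; "grip_force" is the grip in N (left out, the last holds). Time passes only in rows, so rows that repeat a pose let the fingers close, or fill a call up. It gives the time, the measured TCP pose, the force and the opening at its end, in the units of the state.
- bot.observe(): the state, without advancing time (a new reading comes with each control period).
- bot.grab_frame(name): name is "scene" or "side" or "wrist"; returns a dict with "frame" (420x560x3 uint8, red, green, blue), "z_map" (420x560 float32, m along the optical axis (not along the pixel's ray), 0 where there is no reading), "K" (3x3 intrinsics, pixels), "dist" ([k1, k2, p1, p2, k3] as OpenCV has them; the pictures are not rectified), "eye" and "attitude" of the camera in the world. Camera axes: x right, y up, looking along -z (the intrinsics and any distortion apply to the point x, -y, -z); pixel columns grow to the right and rows downward; lengths in m; the calibration is good to about 2 mm. A picture is of the moment at which its call begins.
- bot.job_done(): hands the job in, once; it reports no verdict.
Trained networks look in a picture, given as the dict that the camera call returned (one of the last four; its "shot" number tells which), for a name from the list of things; names that differ only in an ending like _2 or _b are one class to them, and where a whole thing is asked for, a point or a joint stands for the part that bears it (a point fixed in the world has none). Each returns a list of dicts, best first, with "conf" (0 to 1); they miss things now and then, are a little off and sometimes report something else, mostly with a low value. They report only what shows in the picture. A call takes as long as a camera call. They do not tell look-alikes from the thing itself.
- bot.search_frame(picture, label): "at" ([column, row] in pixels, amid what is visible of it).
- bot.pinpoint(picture, label): "at" ([column, row] in pixels: a listed point, or the origin of a listed thing).
The state is a dict: "clock": time; "qpos": joint angles; "qd": joint speeds; "joint_efforts": joint torques, N m; "position": TCP position; "tool_rot": TCP orientation; "force": force on the tool from outside, world axes, zero at the start; "moment": the same for the moment, N m; "grip_width": finger opening in m.
Only numpy, scipy, OpenCV 4.12 (cv2) and the standard library are available. Lean on these libraries where they do the work, as an engineer would, in place of code of your own. Each camera call takes 0.05 s, during which the arm holds its last target. There are 200 camera calls.

## Working session

There is one attempt and no reset: what is moved stays moved. The work goes in short steps, Python scripts to look and compute and a tool call to move; the robot and the scene stay as the last step left them, time stands still between calls to the robot, and variables do not carry over. Pictures are saved under pics/ and viewed, about 8 in all and at most 12, crops included, and the job is handed in when it is done.

Besides the shell and the picture viewer there is one more tool, called after "Call:" as name(argument=value, ...) on one line, values as JSON. move_arm: Moves the arm, as the interface text tells. Its arguments: {"type":"object","properties":{"moves":{"type":"string"},"grip":{"type":"number"},"grip_force":{"type":"number"}},"required":["moves"]}

```bash
mkdir -p pics; cat > h.py <<'E'
import numpy as np, cv2
from workcell import bot
from scipy.spatial.transform import Rotation as R
def att(p):
    a=np.array(p["attitude"],float)
    return a if a.shape==(3,3) else R.from_euler('xyz',a).as_matrix()
def ray(p,uv):
    n=cv2.undistortPoints(np.array([[uv]],float),np.array(p["K"]),np.array(p["dist"]))[0,0]
    return att(p)@np.array([n[0],-n[1],-1.])
def atz(p,uv,z):
    d=ray(p,uv);e=np.array(p["eye"]);return e+d*(z-e[2])/d[2]
def deep(p,uv):
    u,v=int(round(uv[0])),int(round(uv[1]));return np.array(p["eye"])+ray(p,uv)*p["z_map"][v,u]
def proj(p,X):
    c=att(p).T@(np.array(X,float)-np.array(p["eye"]))
    return cv2.projectPoints(np.array([[c[0],-c[1],-c[2]]]),np.zeros(3),np.zeros(3),np.array(p["K"]),np.array(p["dist"]))[0][0,0]
def save(p,n): cv2.imwrite("pics/"+n+".png",p["frame"][:,:,::-1])
E
python3 - <<'E'
from h import *
np.set_printoptions(precision=4,suppress=True)
print(bot.observe())
for c in ["scene","side"]:
    p=bot.grab_frame(c);save(p,c+"0");print(c,p["eye"],p["attitude"])
    for l in ["jaw","rail_face","stop_face","seat","lever_pivot","lever_ball","fixture","jack"]:
        for r in bot.pinpoint(p,l)[:3]:
            print(l,np.array(r["at"]),round(r["conf"],2),deep(p,r["at"]))
E
```

```text
{'clock': 0.0, 'qpos': array([-1.3862,  0.522 , -0.0363,  1.6   ,  0.0212,  1.0211, -0.1128]), 'qd': array([-0.0023, -0.0006,  0.0008,  0.0001, -0.0006,  0.    , -0.0005]), 'joint_efforts': array([ -0.0002, -92.7102,   1.9802, -36.9953,   0.0179,   0.0079,
        -0.    ]), 'position': array([0.1575, 0.6045, 0.1966]), 'tool_rot': array([-3.1404,  0.0001,  2.8868]), 'force': array([-0.202 , -0.1317,  0.241 ]), 'moment': array([ 0.0078,  0.0001, -0.0294]), 'grip_width': 0.08515774655293878}
scene [ 0.9206 -0.6523  1.434 ] [0.5301 0.0117 0.5509]
jaw [207.4 225.7] 0.72 [ 0.3094 -0.1603  0.0265]
jaw [268.7 330.8] 0.72 [ 0.6816 -0.3558  0.0256]
jaw [270.8 246.5] 0.63 [ 0.5433 -0.122   0.048 ]
rail_face [302.5 244.2] 0.78 [ 0.6272 -0.0586  0.0431]
stop_face [315.  215.7] 0.83 [0.6054 0.0668 0.0233]
seat [305.4 227.5] 0.67 [0.6006 0.008  0.0266]
lever_pivot [299.1 218.6] 0.88 [0.5696 0.0176 0.0455]
lever_ball [365.5 121.5] 0.71 [0.5628 0.5562 0.0028]
lever_ball [300.1 220.3] 0.49 [0.5745 0.0162 0.0404]
lever_ball [302.5 186. ] 0.48 [0.5254 0.1143 0.0866]
fixture [289.8 232.1] 0.64 [ 0.5635 -0.0336  0.0242]
jack [230.8 249.3] 0.52 [ 0.4358 -0.1983  0.0465]
side [-0.1542  1.1399  1.1625] [ 0.8783 -0.0127 -2.624 ]
jaw [277.  164.3] 0.78 [ 0.6709 -0.324   0.026 ]
jaw [342.3 220.3] 0.57 [ 0.3031 -0.1458  0.0196]
rail_face [249.6 205.4] 0.79 [ 0.6258 -0.0458  0.0243]
stop_face [236.6 224.1] 0.9 [0.596  0.0836 0.0444]
seat [239.7 214. ] 0.56 [0.6299 0.0136 0.0246]
seat [155.4 333.6] 0.35 [0.5475 0.5739 0.0268]
lever_pivot [248.8 222. ] 0.61 [0.1965 0.6107 0.618 ]
lever_pivot [163.2 295.7] 0.51 [0.6141 0.4558 0.0322]
```

```bash
python3 - <<'E'
import cv2
a=cv2.imread("pics/scene0.png");cv2.imwrite("pics/s1.png",cv2.resize(a[120:360,150:420],None,fx=2.5,fy=2.5,interpolation=cv2.INTER_CUBIC)[:600])
E
```

```text
(no output)
```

View pics/s1.png

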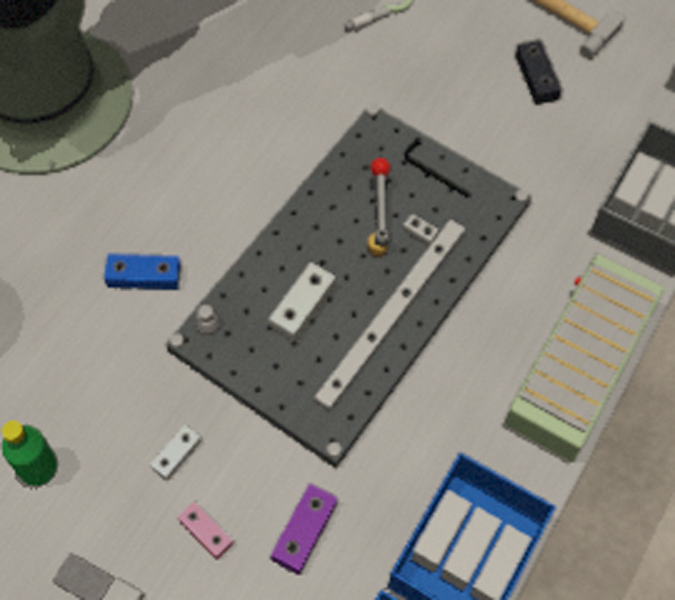

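View pics/scene0.png

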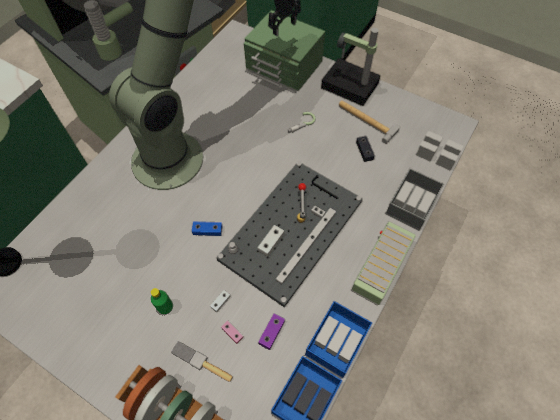

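```bash
cat >> h.py <<'E'
def cloud(p):
    h,w=p["z_map"].shape;u,v=np.meshgrid(np.arange(w),np.arange(h))
    n=cv2.undistortPoints(np.stack([u.ravel(),v.ravel()],1).astype(float)[:,None],np.array(p["K"]),np.array(p["dist"]))[:,0]
    d=np.c_[n[:,0],-n[:,1],-np.ones(len(n))]@att(p).T
    X=(np.array(p["eye"])+d*p["z_map"].ravel()[:,None]).reshape(h,w,3)
    X[p["z_map"]==0]=np.nan
    return X,d.reshape(h,w,3)
def onplane(p,d,z):
    e=np.array(p["eye"]);return e+d*((z-e[2])/d[...,2])[...,None]
def rect(p,m,z,d):
    c=max(cv2.findContours(m.astype(np.uint8),cv2.RETR_EXTERNAL,cv2.CHAIN_APPROX_NONE)[0],key=cv2.contourArea)[:,0]
    P=onplane(p,d,z)[c[:,1],c[:,0],:2]
    r=cv2.minAreaRect((P*1000).astype(np.float32));return r
E
python3 - <<'E'
from h import *
np.set_printoptions(precision=1,suppress=True)
for c in ["scene","side"]:
    p=bot.grab_frame(c);X,d=cloud(p);f=p["frame"].astype(int);g=f.mean(2)
    near=(abs(X[...,0]-.56)<.3)&(abs(X[...,1])<.35)
    print(c,"bench z",np.nanmedian(X[...,2][near&(X[...,2]<.012)])*1e3)
    pl=near&(X[...,2]>.015)&(X[...,2]<.1)
    pl=cv2.morphologyEx(pl.astype(np.uint8),cv2.MORPH_OPEN,np.ones((3,3)))
    n,L,s,ce=cv2.connectedComponentsWithStats(pl)
    i=1+np.argmax(s[1:,4]);m=L==i;print(s[i])
    zp=np.nanmedian(X[...,2][m&(g<110)]);print("plate z",zp*1e3, "rect",rect(p,m,.025,d))
    b=m&(g>130)&(X[...,2]>.037)
    n,L,s,ce=cv2.connectedComponentsWithStats(b.astype(np.uint8))
    for i in range(1,n):
        if s[i,4]>15: print(ce[i],s[i,4],np.nanmean(X[L==i],0)*1e3,rect(p,L==i,.053,d))
    r=m&(f[...,0]>120)&(f[...,1]<70)
    if r.any(): print("red",np.nanmean(X[r],0)*1e3, r.sum())
E
```

```text
scene bench z 1.1875459563246427
[  217   162   146   143 10311]
plate z 26.307712840775267 rect ((559.48291015625, -13.3673095703125), (483.74432373046875, 282.0435485839844), 85.76144409179688)
[302.2 202.3] 29 [552.   67.8  66.9] ((545.1922607421875, 82.23734283447266), (3.4464714527130127, 84.80105590820312), 30.137611389160156)
[306.3 242.4] 618 [635.  -44.4  44.2] ((616.0535888671875, -51.11614990234375), (316.84832763671875, 70.22450256347656), 85.93561553955078)
[270.4 238.8] 299 [ 529.1 -101.1   54.1] ((528.8574829101562, -99.80819702148438), (100.77021789550781, 39.22494125366211), 88.0865707397461)
[231.8 244.2] 22 [ 435.  -187.9   66.1] ((430.8520812988281, -183.6959228515625), (16.317474365234375, 14.667217254638672), 60.930789947509766)
red [520.6 118.1  78.6] 39
side bench z 1.2018473590639234
[ 187  172   96   89 2461]
plate z 26.27839285460354 rect ((618.4029541015625, -14.346221923828125), (490.7681884765625, 173.2574005126953), 87.61927795410156)
[243.9 203.5] 400 [635.7 -27.5  44. ] ((620.1650390625, -37.96759033203125), (70.41617584228516, 315.2010498046875), 0.6659820079803467)
```

Candidates: bright jaw on the plate (270,239), small bright look-alike on the bench (220,300), blue (207,228), pink (232,332), purple (271,331), dark spare (365,149). The work is the bright one on the plate, 100.8×39 mm measured, as described. The lever ball is at (302,187). I'll move above the plate for a close wrist view.

Call:
move_arm(moves="-100 -105 -150 -0.1;-516 -542 -180 -0.18;-516 -542 -180 -0.18;-516 -542 -180 -0.18;-516 -542 -180 -0.18;-516 -542 -180 -0.18;-516 -542 -180 -0.18;-516 -542 -180 -0.18;-516 -542 -180 -0.18;-516 -542 -180 -0.18", grip=0.55)

```text
clock: 1.83
position: [0.35, 0.2565, 0.3044]
tool_rot: [3.141, 0.0, 3.067]
force: [0.7, 0.2, 0.2]
grip_width: 0.0469
```

Call:
move_arm(moves="-192 -293 -70 0;-192 -293 -70 0;-192 -293 -70 0;-192 -293 -70 0;-192 -293 -70 0;-192 -293 -70 0;-192 -293 -70 0;-192 -293 -70 0;-192 -293 -70 0;-192 -293 -70 0")

```text
clock: 2.67
position: [0.5206, -0.053, 0.3745]
tool_rot: [-3.14, 0.002, 3.061]
force: [-0.4, -0.4, 0.4]
grip_width: 0.0468
```

```bash
python3 - <<'E'
from h import *
np.set_printoptions(precision=1,suppress=True)
print(bot.observe()["position"],bot.observe()["tool_rot"],bot.observe()["force"])
p=bot.grab_frame("wrist");save(p,"w1");X,d=cloud(p);f=p["frame"].astype(int);g=f.mean(2)
print(np.array(p["eye"])*1e3)
m=(X[...,2]>.015)&(X[...,2]<.1)&(abs(X[...,0]-.56)<.2)&(abs(X[...,1])<.3)
print("plate",np.nanmedian(X[...,2][m&(g<110)])*1e3,rect(p,m,.025,d))
b=m&(X[...,2]>.034)&(g>120)
b=cv2.morphologyEx(b.astype(np.uint8),cv2.MORPH_OPEN,np.ones((3,3)))
n,L,s,ce=cv2.connectedComponentsWithStats(b)
for i in range(1,n):
    if s[i,4]>60:
        z=np.nanmedian(X[...,2][L==i]); print(ce[i],s[i,4],np.nanmean(X[L==i],0)*1e3,z*1e3,rect(p,L==i,z,d))
r=m&(f[...,0]>120)&(f[...,1]<70)
if r.any(): print("red",np.nanmean(X[r],0)*1e3, r.sum())
for l in ["jaw","rail_face","stop_face","seat","lever_pivot","lever_ball","fixture"]:
    for r in bot.pinpoint(p,l)[:2]:
        print(l,np.array(r["at"]),round(r["conf"],2),deep(p,r["at"])*1e3)
E
```

```text
[ 0.5 -0.1  0.4] [-3.1  0.   3.1] [-0.4 -0.4  0.4]
[456.1 -47.2 551.7]
plate 25.73608932123306 ((560.06103515625, -12.504074096679688), (480.1860656738281, 279.6529846191406), 85.5884780883789)
[192.5 117.8] 291 [ 436.2 -184.2   54. ] 49.63416104709517 ((436.45166015625, -185.49497985839844), (29.872739791870117, 26.76117515563965), 84.74775695800781)
[254.5 174.4] 1450 [530.3 -99.4  53.4] 53.46911290576423 ((530.5765991210938, -99.69499206542969), (98.44193267822266, 40.46784591674805), 88.29206085205078)
[362.8 182.9] 417 [554.8  67.3  66.8] 67.00865991457545 ((556.50732421875, 69.00202941894531), (16.217065811157227, 100.98546600341797), 28.994159698486328)
[333.5 191.8] 102 [569.1  24.   49.5] 49.55976035129767 ((569.0781860351562, 24.346799850463867), (15.284339904785156, 27.190542221069336), 42.295536041259766)
[367.2 212.3] 300 [609.6  79.4  43.7] 43.49943247835198 ((610.1316528320312, 79.5350341796875), (22.31534767150879, 43.159549713134766), 85.41463470458984)
[291.  234.6] 2575 [638.4 -49.5  43.4] 43.46799244777366 ((638.6039428710938, -48.005523681640625), (319.2799377441406, 25.480899810791016), 85.77630615234375)
red [525.7 106.2  77. ] 246
jaw [110.1 162.1] 0.95 [ 493.5 -345.9   19.5]
jaw [132.2 265. ] 0.94 [ 679.8 -341.1   28.6]
rail_face [293.6 225.4] 0.87 [628.  -43.9  26.7]
stop_face [357.3 211. ] 0.77 [611.2  66.9  25.7]
seat [333.8 192.7] 0.74 [568.9  23.4  56.9]
seat [331.2 211.2] 0.57 [607.9  22.1  26. ]
lever_pivot [335.7 191.8] 0.86 [567.1  26.1  59.5]
lever_ball [335.3 193.5] 0.69 [569.5  25.2  60.6]
lever_ball [398.7 157.7] 0.62 [517.8 117.6  82.8]
fixture [308.4 182.6] 0.86 [555.5 -13.8  25.1]
fixture [421.  190.1] 0.55 [581.3 173.4  33.2]
```

View pics/w1.png

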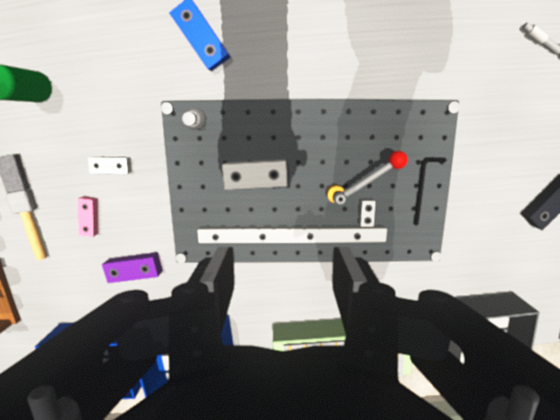

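Call:
move_arm(moves="31 -46 0 0;31 -46 40 0;31 -46 300 0;31 -46 300 0;31 -46 300 0;31 -46 300 0;31 -46 300 0;31 -46 300 0;31 -46 300 0;31 -46 300 0")

```text
clock: 3.9
position: [0.4832, -0.0914, 0.072]
tool_rot: [-3.141, -0.005, 3.067]
force: [-0.3, -0.0, -0.3]
grip_width: 0.0469
```

```bash
cat >> h.py <<'E'
F=np.array([.5598,-.0129]);YF=-.0742
c_,s_=np.cos(YF),np.sin(YF)
def fx(P): d=np.asarray(P)[:2]-F; return np.array([c_*d[0]+s_*-0+s_*d[1],-s_*d[0]+c_*d[1]])*1e3
def st():
    o=bot.observe();print("t",round(o["clock"],2),"fix",fx(o["position"]).round(1),"z",round(o["position"][2]*1e3,1),"rot",o["tool_rot"].round(4),"F",o["force"].round(1),"w",round(o["grip_width"],4))
E
python3 -c "
from h import *;st()"
```

```text
t 3.9 fix [-70.6 -83.9] z 72.0 rot [-3.1414 -0.0046  3.067 ] F [-0.3 -0.  -0.3] w 0.0469
```

Call:
move_arm(moves="0 -5 20 0;0 -5 41 0;0 -5 41 0;0 -5 41 0;-5 -5 41 0;-10 -5 41 0;-12 -5 41 0;-12 -5 41 0;-12 -5 41 0;-12 -5 41 0")

```text
clock: 4.73
position: [0.4962, -0.0976, 0.0329]
tool_rot: [3.142, -0.0, 3.067]
force: [-0.3, 0.9, 0.1]
grip_width: 0.0469
```

```bash
python3 - <<'E'
from h import *
st();p=bot.grab_frame("wrist");save(p,"w2")
E
```

```text
t 4.73 fix [-57.1 -89.1] z 32.9 rot [ 3.1416 -0.      3.0668] F [-0.3  0.9  0.1] w 0.0469
```

View pics/w2.png

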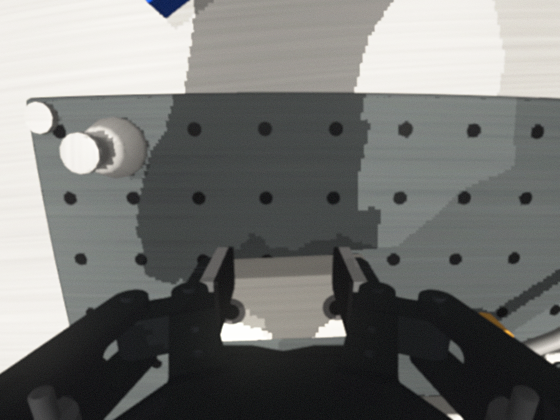

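Fingertips (225,255)/(345,255) stand just in front of the jaw's near face (v≈258–276), jack (100,150) is clear. Push toward the rail.

Call:
move_arm(moves="-3 0 2 0;-8 0 2 0;-14 0 2 0;-21 0 2 0;-28 0 2 0;-35 0 2 0;-42 0 2 0;-49 0 2 0;-55 0 2 0;-60 0 2 0")

```text
clock: 5.62
position: [0.5569, -0.1021, 0.0307]
tool_rot: [-3.142, 0.0, 3.067]
force: [-0.2, -0.8, 0.7]
grip_width: 0.0467
```

```bash
python3 - <<'E'
from h import *
st()
E
```

```text
t 5.62 fix [  3.7 -89.2] z 30.7 rot [-3.1415e+00  1.0000e-04  3.0669e+00] F [-0.2 -0.8  0.7] w 0.0467
```

```bash
cat >> h.py <<'E'
def jaw(c="scene"):
    p=bot.grab_frame(c);X,d=cloud(p);g=p["frame"].astype(int).mean(2)
    b=(abs(X[...,2]-.054)<.006)&(g>105)&(abs(X[...,0]-.58)<.12)&(abs(X[...,1]+.05)<.16)
    n,L,s,ce=cv2.connectedComponentsWithStats(b.astype(np.uint8))
    for i in range(1,n):
        if s[i,4]>50:
            r=rect(p,L==i,.0535,d);print(c,"jaw px",ce[i].round(),s[i,4],"fix",fx(np.array(r[0])/1e3).round(1),np.round(r[1],1),"ang",round(r[2]-np.degrees(YF),2))
    return p
E
python3 - <<'E'
from h import *
p=jaw();save(p,"s3");jaw("side")
E
```

```text
side jaw px [280. 200.] 146 fix [-24.7 -87.4] [101.4  36.1] ang 92.77
```

```bash
python3 - <<'E'
from h import *
p=bot.grab_frame("side");q=bot.grab_frame("scene")
a=cv2.resize(p["frame"][150:270,190:350],None,fx=2.5*2,fy=5)[:, :, ::-1]
b=cv2.resize(q["frame"][150:310,210:370],None,fx=5,fy=5)[:,:,::-1]
cv2.imwrite("pics/c4.png",np.hstack([cv2.resize(a,(400,300)),cv2.resize(b,(400,400))[:300]]))
E
```

```text
(no output)
```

View pics/c4.png

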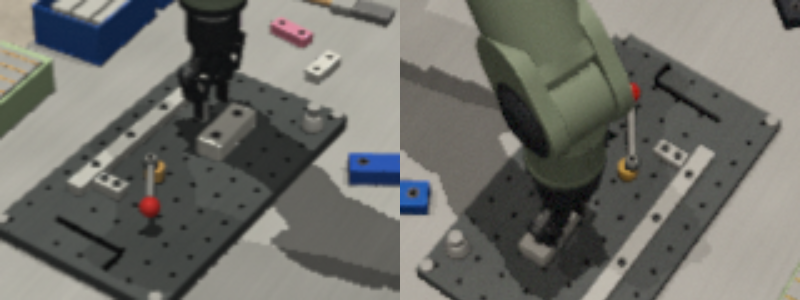

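```bash
python3 - <<'E'
from h import *
np.set_printoptions(precision=1,suppress=True,linewidth=160)
st()
for c in ["side","scene","wrist"]:
    p=bot.grab_frame(c);X,d=cloud(p);g=p["frame"].astype(int).mean(2)
    W=X.reshape(-1,3);fxy=np.stack([c_*(W[:,0]-F[0])+s_*(W[:,1]-F[1]),-s_*(W[:,0]-F[0])+c_*(W[:,1]-F[1])],1)*1e3;z=W[:,2]*1e3;G=g.ravel()
    near=(abs(fxy[:,0])<75)&(abs(fxy[:,1]+89)<75)
    dk=near&(G<60)&(z>34)&(z<110)
    print(c,"dark>34 n",dk.sum(),"lowest z",np.sort(z[dk])[:8])
    for lo in range(30,110,10):
        k=near&(G<60)&(z>=lo)&(z<lo+10)
        if k.sum()>3: print(lo,k.sum(),"x",np.percentile(fxy[k,0],[5,50,95]),"y",np.percentile(fxy[k,1],[5,50,95]))
    k=near&(abs(z-53.5)<5)&(G>90)
    if k.sum()>5: print("jawtop",k.sum(),"x",np.percentile(fxy[k,0],[2,50,98]),"y",np.percentile(fxy[k,1],[2,50,98]),"z",np.percentile(z[k],[5,50,95]))
save(p,"w5")
E
```

```text
t 5.82 fix [  2.7 -89.2] z 30.6 rot [-3.1 -0.   3.1] F [-0.3  1.1  0.1] w 0.047
side dark>34 n 114 lowest z [34.1 34.1 44.1 45.4 46.8 47.2 48.1 50.8]
30 27 x [-70.4 -37.8  41.9] y [-158.6  -84.2  -38.6]
40 5 x [-20.3  -8.9  -4.9] y [-117.3  -40.1  -34.3]
50 9 x [-27.8 -24.5 -20.2] y [-125.9  -64.9  -55.2]
60 4 x [-5.3  4.2 11.9] y [-107.8  -63.9  -59. ]
70 18 x [-9.7 -2.2 13.2] y [-117.8 -112.6  -56.1]
80 28 x [-7.5 -1.7 10.5] y [-117.6  -65.6  -49.6]
90 25 x [-9.  -0.8 11.9] y [-118.  -108.7  -50.1]
100 23 x [-9.7 -3.7  8.8] y [-121.3 -112.6  -54.8]
jawtop 166 x [-44.4 -26.1  -4.3] y [-136.8  -84.6  -37.4] z [49.1 53.9 57.4]
scene dark>34 n 45 lowest z [34.1 34.1 51.9 52.3 52.4 53.4 55.2 55.6]
30 76 x [-69.4  -0.5  35.9] y [-158.  -128.4  -61.5]
50 6 x [-39.5 -24.5 -12.6] y [-122.9 -118.6  -67.8]
70 9 x [-4.   7.  11.1] y [-118.4  -64.7  -62.4]
80 12 x [ 2.7  7.7 11.4] y [-125.4 -112.5  -63.3]
90 6 x [ 2.   8.4 12.3] y [-121.3  -65.6  -63.7]
100 7 x [ 7.4 10.7 13. ] y [-122.3  -66.6  -59.8]
jawtop 63 x [-42.1 -15.4  72.9] y [-139.3 -129.2  -29.8] z [49.3 53.7 57.4]
wrist dark>34 n 3561 lowest z [36.1 38.6 38.8 38.8 38.9 38.9 39.1 39.2]
30 27 x [71.2 71.5 72.1] y [-120.9  -65.9  -50.5]
40 18 x [70.5 70.8 71.3] y [-119.9  -71.3  -57.2]
50 560 x [-26.3 -21.7 -17. ] y [-121.9  -88.5  -55.3]
60 41 x [-5.2  2.4  7.6] y [-112.4 -112.1  -65.5]
70 460 x [-7.6 -0.8 12.7] y [-122.8  -65.8  -55.3]
80 712 x [-7.6 -3.2 11.7] y [-124.6 -112.2  -53.7]
90 807 x [-7.6 -3.1 12. ] y [-124.5  -65.8  -53.9]
100 937 x [-8.3 -1.1 11.4] y [-116.8 -112.2  -61.8]
jawtop 14228 x [-41.9 -23.9  -2.7] y [-136.3  -88.5  -40.8] z [52.5 53.6 54.6]
```

View pics/w5.png

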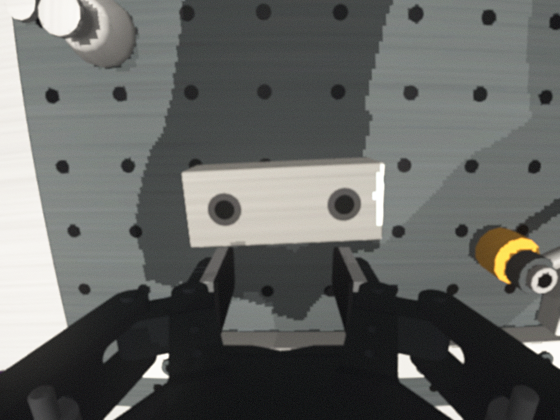

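```bash
python3 - <<'E'
from h import *
np.set_printoptions(precision=0,suppress=True,linewidth=200)
p=bot.grab_frame("wrist");X,d=cloud(p)
for u in (206,215,224,230,345,352,358,366):
    print(u,[(v,*(fx(X[v,u])).round(),round(X[v,u,2]*1e3)) for v in range(240,310,8)])
X,d=cloud(bot.grab_frame("side"))
W=X.reshape(-1,3);f=np.array([fx(w) for w in W]);z=W[:,2]*1e3
k=(f[:,0]>-12)&(f[:,0]<18)&(f[:,1]<-45)&(f[:,1]>-132)&(z>33)
np.set_printoptions(precision=0)
o=np.argsort(z[k]);print(np.c_[f[k],z[k]][o][:60:2].tolist())
E
```

```text
206 [(240, np.float64(-4.0), np.float64(-129.0), 54), (248, np.float64(12.0), np.float64(-136.0), 26), (256, np.float64(17.0), np.float64(-136.0), 26), (264, np.float64(-4.0), np.float64(-122.0), 83), (272, np.float64(-8.0), np.float64(-118.0), 98), (280, np.float64(-8.0), np.float64(-117.0), 105), (288, np.float64(-9.0), np.float64(-115.0), 112), (296, np.float64(-8.0), np.float64(-114.0), 117), (304, np.float64(-9.0), np.float64(-112.0), 123)]
215 [(240, np.float64(-4.0), np.float64(-124.0), 53), (248, np.float64(12.0), np.float64(-131.0), 26), (256, np.float64(-7.0), np.float64(-118.0), 83), (264, np.float64(-8.0), np.float64(-116.0), 91), (272, np.float64(-7.0), np.float64(-115.0), 98), (280, np.float64(-8.0), np.float64(-113.0), 105), (288, np.float64(-5.0), np.float64(-113.0), 106), (296, np.float64(-2.0), np.float64(-114.0), 106), (304, np.float64(2.0), np.float64(-114.0), 106)]
224 [(240, np.float64(-4.0), np.float64(-119.0), 54), (248, np.float64(-7.0), np.float64(-116.0), 74), (256, np.float64(-8.0), np.float64(-114.0), 83), (264, np.float64(-7.0), np.float64(-113.0), 90), 
[... 3579 characters left out ...]
6096350142, 56.5490573054952], [-11.011278283200173, -55.52483456659926, 57.880160587299386], [-7.587322726794998, -98.61200515612775, 60.4675034891331], [3.1150988206952976, -114.3203714564974, 68.67435827824342], [-2.3362776137651804, -112.61655918246738, 72.07705221075899], [-6.078174367773887, -56.35460815160842, 73.1252187758753], [2.38464392637046, -113.11912704562695, 74.25141655040358], [-9.893498754261408, -57.028106682621996, 74.39191004788137], [-10.05387782506889, -113.98387203106047, 74.557848308213], [-7.135271232873251, -61.034919259954656, 75.0814442989447], [0.705573679764363, -53.74097422357113, 76.25223430147842], [5.860736379478035, -54.968544647042926, 77.6585500407454]]
```

The tips actually sit near z≈67 mm when the reported TCP z is 31, so the fingers passed over the jaw (55–60 mm) without touching it. Back up and go lower, verifying by camera.

Call:
move_arm(moves="0 0 -15 0;30 0 -15 0;73 0 -15 0;73 0 -15 0;73 0 -10 0;73 0 5 0;73 0 15 0;73 0 15 0;73 0 15 0;73 0 15 0")

```text
clock: 6.9
position: [0.4836, -0.0968, 0.0159]
tool_rot: [-3.141, -0.0, 3.067]
force: [-0.5, 0.3, 0.5]
grip_width: 0.0468
```

```bash
cat >> h.py <<'E'
def tip():
    "gap-lowest finger points seen by side and scene, within the finger columns"
    o=bot.observe();t=fx(o["position"])
    for c in ("side","scene","wrist"):
        p=bot.grab_frame(c);X,d=cloud(p);g=p["frame"].astype(int).mean(2)
        W=X.reshape(-1,3);D=W[:,:2]-F
        a=(c_*D[:,0]+s_*D[:,1])*1e3-t[0];b=(-s_*D[:,0]+c_*D[:,1])*1e3-t[1];z=W[:,2]*1e3
        k=(abs(a)<14)&(abs(b)<42)&(z>29)&(z<120)&(g.ravel()<100)
        print(c,k.sum(),"z",np.sort(z[k])[:12].round(0))
    return p
E
python3 - <<'E'
from h import *
st();save(tip(),"w6")
E
```

```text
t 6.9 fix [-69.8 -89.3] z 15.9 rot [-3.1414 -0.      3.0666] F [-0.5  0.3  0.5] w 0.0468
side 151 z [29. 30. 30. 30. 30. 30. 30. 30. 30. 30. 30. 31.]
scene 124 z [29. 29. 29. 29. 29. 29. 29. 29. 30. 30. 30. 30.]
wrist 7748 z [52. 53. 53. 53. 54. 54. 54. 54. 54. 54. 54. 54.]
```

Call:
move_arm(moves="0 0 8 0;0 0 17 0;0 0 17 0;0 0 17 0;-3 0 17 0;-6 0 17 0;-10 0 17 0;-14 0 17 0;-19 0 17 0;-24 0 17 0")

```text
clock: 7.88
position: [0.5065, -0.0982, -0.0014]
tool_rot: [3.141, -0.002, 3.067]
force: [-9.9, 0.7, 6.2]
grip_width: 0.0471
```

```bash
python3 - <<'E'
from h import *
st();p=tip();save(p,"w7");jaw("side")
X,d=cloud(p)
for u in (224,345): print(u,[(v,*(fx(X[v,u])).round().tolist(),round(float(X[v,u,2])*1e3)) for v in range(216,280,8)])
E
```

```text
t 7.88 fix [-46.9 -89. ] z -1.4 rot [ 3.1412e+00 -2.4000e-03  3.0669e+00] F [-9.9  0.7  6.2] w 0.0471
side 204 z [29. 29. 29. 29. 29. 30. 30. 30. 30. 30. 30. 32.]
scene 114 z [29. 30. 30. 30. 30. 31. 31. 31. 32. 33. 33. 35.]
wrist 12002 z [29. 29. 29. 29. 29. 29. 29. 29. 29. 30. 30. 30.]
224 [(216, -66.0, -118.0, 26), (224, -62.0, -118.0, 25), (232, -58.0, -118.0, 26), (240, -53.0, -119.0, 25), (248, -56.0, -116.0, 42), (256, -56.0, -114.0, 50), (264, -55.0, -113.0, 58), (272, -54.0, -112.0, 62)]
345 [(216, -66.0, -58.0, 25), (224, -62.0, -58.0, 25), (232, -58.0, -58.0, 26), (240, -54.0, -58.0, 26), (248, -56.0, -61.0, 42), (256, -56.0, -62.0, 50), (264, -56.0, -64.0, 59), (272, -56.0, -65.0, 67)]
```

View pics/w7.png

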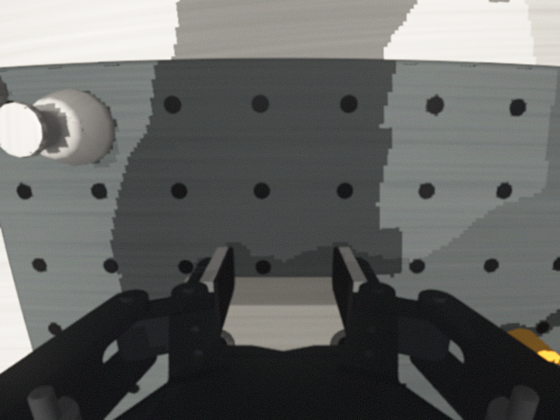

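Now truly in contact (≈10 N), fingers at (225,250)/(345,250) against the jaw's near face at v≈277. Continue.

Call:
move_arm(moves="-4 0 -2 0;-10 0 -2 0;-16 0 -2 0;-22 0 -2 0;-28 0 -2 0;-34 0 -2 0;-40 0 -2 0;-46 0 -2 0;-52 0 -2 0;-57 0 -2 0")

```text
clock: 8.92
position: [0.5649, -0.1027, 0.0007]
tool_rot: [-3.142, 0.0, 3.067]
force: [-4.5, -0.3, -1.3]
grip_width: 0.0469
```

```bash
python3 - <<'E'
from h import *
st();jaw();jaw("side");jaw("wrist")
E
```

```text
t 8.92 fix [ 11.7 -89.2] z 0.7 rot [-3.1415e+00  2.0000e-04  3.0668e+00] F [-4.5 -0.3 -1.3] w 0.0469
scene jaw px [295. 241.] 54 fix [ 41.5 -54.3] [29.4 38.5] ang 88.7
scene jaw px [284. 258.] 53 fix [  51.4 -118.1] [42.1 19.9] ang 87.37
wrist jaw px [547. 267.] 781 fix [10.3 29.6] [26.5 12. ] ang 11.49
wrist jaw px [217. 257.] 143 fix [   2.8 -116.8] [4.7 8.6] ang 62.2
wrist jaw px [348. 257.] 142 fix [  2.4 -61.4] [8.6 4.6] ang 30.6
wrist jaw px [282. 322.] 5603 fix [ 35.  -89.2] [55.4 28.5] ang 90.01
```

Call:
move_arm(moves="-1 0 0 0;-2 0 0 0;-3 0 0 0;-4 0 0 0;-5 0 0 0;-6 0 0 0;-7 0 0 0;-8 0 0 0;-8.5 0 0 0;-8.5 0 0 0")

```text
clock: 9.9
position: [0.5715, -0.1033, 0.0008]
tool_rot: [3.141, -0.002, 3.067]
force: [-8.2, 0.9, 5.9]
grip_width: 0.0469
```

```bash
python3 - <<'E'
from h import *
st()
E
```

```text
t 9.9 fix [ 18.4 -89.3] z 0.8 rot [ 3.1413e+00 -1.9000e-03  3.0665e+00] F [-8.2  0.9  5.9] w 0.0469
```

Call:
move_arm(moves="-0.5 0 0 0;-1 0 0 0;-1.5 0 0 0;-2 0 0 0;-2.5 0 0 0;-3 0 0 0;-3 0 0 0;-3 0 0 0;-3 0 0 0;-3 0 0 0")

```text
clock: 10.73
position: [0.5722, -0.1034, 0.0005]
tool_rot: [3.141, -0.006, 3.066]
force: [-21.2, 1.8, 15.6]
grip_width: 0.0469
```

```bash
python3 - <<'E'
from h import *
st()
E
```

```text
t 10.73 fix [ 19.1 -89.3] z 0.5 rot [ 3.1409 -0.006   3.0663] F [-21.2   1.8  15.6] w 0.0469
```

Call:
move_arm(moves="15 0 0 0;20 0 -30 0;20 -20 -60 0;0 -73 -60 0;-29 -73 -60 0;-29 -73 -60 0;-29 -73 -60 0;-29 -73 -60 0;-29 -73 -45 0;-29 -73 -30 0", grip=0)

```text
clock: 11.57
position: [0.599, -0.1778, 0.031]
tool_rot: [3.141, 0.001, 3.067]
force: [0.4, -0.5, -0.1]
grip_width: -0.0003
```

```bash
python3 - <<'E'
from h import *
st();tip();jaw("side");jaw("scene");jaw("wrist")
E
```

```text
t 11.57 fix [  51.3 -161.5] z 31.0 rot [3.1414e+00 1.1000e-03 3.0675e+00] F [ 0.4 -0.5 -0.1] w -0.0003
side 105 z [29. 29. 29. 29. 29. 30. 30. 31. 32. 32. 32. 47.]
scene 106 z [29. 29. 29. 29. 29. 29. 30. 30. 30. 30. 30. 30.]
wrist 8007 z [30. 30. 30. 30. 30. 30. 30. 30. 30. 30. 30. 31.]
side jaw px [263. 193.] 157 fix [ 50.9 -87.8] [98.4 47.2] ang 93.48
scene jaw px [293. 249.] 165 fix [ 50.6 -82.2] [86.2 39.4] ang 91.38
wrist jaw px [418. 246.] 12176 fix [ 49.8 -90.1] [99.9 41.1] ang 89.97
```

Call:
move_arm(moves="0 0 8 0;0 0 16 0;0 0 20 0;0 0 22 0;0 0 24 0;0 0 24 0;0 0 24 0;0 0 24 0;0 0 24 0;0 0 24 0")

```text
clock: 12.7
position: [0.5992, -0.1785, 0.0069]
tool_rot: [-3.142, 0.0, 3.067]
force: [0.3, 0.1, -0.3]
grip_width: -0.0
```

```bash
python3 - <<'E'
from h import *
st();p=bot.grab_frame("wrist");save(p,"w8");X,d=cloud(p)
for u in (265,280,295): print(u,[(v,*(fx(X[v,u])).round().tolist(),round(float(X[v,u,2])*1e3)) for v in range(232,290,5)])
E
```

```text
t 12.7 fix [  51.5 -162.3] z 6.9 rot [-3.1415e+00  3.0000e-04  3.0667e+00] F [ 0.3  0.1 -0.3] w -0.0
265 [(232, 42.0, -171.0, 26), (237, 45.0, -172.0, 25), (242, 48.0, -172.0, 25), (247, 51.0, -172.0, 25), (252, 53.0, -172.0, 27), (257, 45.0, -170.0, 52), (262, 45.0, -170.0, 57), (267, 45.0, -170.0, 61), (272, 45.0, -169.0, 66), (277, 41.0, -168.0, 79), (282, 39.0, -168.0, 87), (287, 41.0, -168.0, 86)]
280 [(232, 42.0, -164.0, 26), (237, 45.0, -164.0, 26), (242, 48.0, -164.0, 25), (247, 41.0, -163.0, 50), (252, 41.0, -163.0, 56), (257, 41.0, -163.0, 60), (262, 41.0, -163.0, 66), (267, 41.0, -163.0, 70), (272, 41.0, -163.0, 74), (277, 42.0, -163.0, 78), (282, 43.0, -163.0, 80), (287, 45.0, -163.0, 79)]
295 [(232, 43.0, -156.0, 25), (237, 45.0, -156.0, 26), (242, 48.0, -156.0, 24), (247, 42.0, -156.0, 48), (252, 41.0, -157.0, 55), (257, 41.0, -157.0, 60), (262, 42.0, -157.0, 64), (267, 41.0, -157.0, 70), (272, 41.0, -157.0, 74), (277, 42.0, -158.0, 78), (282, 40.0, -158.0, 85), (287, 40.0, -158.0, 88)]
```

View pics/w8.png

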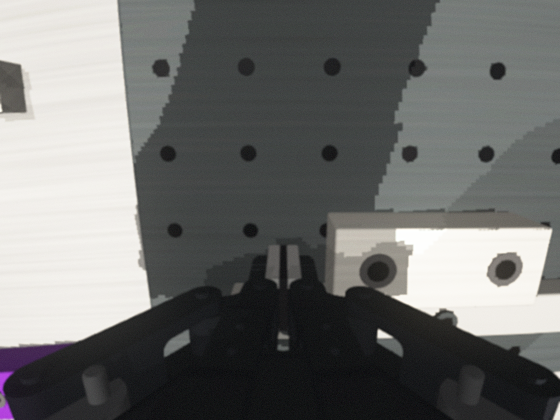

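Shut fingertips (283,250) are right of the jaw's -y end (328,215–290), with jaw flush on rail. Lower 9 mm and push along the rail.

Call:
move_arm(moves="0 0 5 0;0 0 9 0;0 0 9 0;0 4 9 0;0 8 9 0;0 12 9 0;0 17 9 0;0 24 9 0;0 31 9 0;0 38 9 0")

```text
clock: 13.58
position: [0.6019, -0.1399, -0.0022]
tool_rot: [-3.141, -0.0, 3.067]
force: [-0.7, -4.1, -1.5]
grip_width: 0.0002
```

```bash
python3 - <<'E'
from h import *
st();jaw("side");jaw("scene");jaw("wrist")
E
```

```text
t 13.58 fix [  51.4 -123.5] z -2.2 rot [-3.1414 -0.      3.0669] F [-0.7 -4.1 -1.5] w 0.0002
side jaw px [257. 198.] 138 fix [ 53.3 -56.7] [102.7  49.5] ang 93.54
scene jaw px [300. 241.] 101 fix [ 55.5 -43.4] [74.7 34.5] ang 84.76
wrist jaw px [441. 268.] 15367 fix [ 49.3 -58.4] [100.   41.5] ang 89.9
```

Call:
move_arm(moves="0 6 0 0;0 14 0 0;0 22 0 0;0 30 0 0;0 38 0 0;0 46 0 0;0 54 0 0;0 62 0 0;0 70 0 0;0 78 0 0")

```text
clock: 14.57
position: [0.6077, -0.0632, -0.0021]
tool_rot: [-3.141, 0.0, 3.066]
force: [-0.4, -5.1, 1.5]
grip_width: 0.0003
```

```bash
python3 - <<'E'
from h import *
st();jaw("side");jaw("wrist")
E
```

```text
t 14.57 fix [ 51.5 -46.6] z -2.1 rot [-3.1408e+00  3.0000e-04  3.0658e+00] F [-0.4 -5.1  1.5] w 0.0003
side jaw px [244. 210.] 152 fix [51.8 23.2] [109.8  48.4] ang 89.94
wrist jaw px [483. 176.] 1417 fix [ 8.1 35.9] [19.2 26.7] ang 60.19
wrist jaw px [539. 172.] 57 fix [ 4.8 59. ] [3.  6.3] ang 27.44
wrist jaw px [440. 269.] 15079 fix [49.4 19.1] [100.6  40.9] ang 88.44
```

Call:
move_arm(moves="0 3 0 0;0 6 0 0;0 9 0 0;0 12 0 0;0 14 0 0;0 16 0 0;0 17 0 0;0 18 0 0;0 19 0 0;0 19 0 0")

```text
clock: 15.5
position: [0.6091, -0.0447, -0.0022]
tool_rot: [-3.141, 0.0, 3.066]
force: [-0.7, -3.8, 1.1]
grip_width: -0.0003
```

```bash
python3 - <<'E'
from h import *
st();jaw("side");jaw("wrist")
E
```

```text
t 15.5 fix [ 51.5 -28.1] z -2.2 rot [-3.1408e+00  1.0000e-04  3.0659e+00] F [-0.7 -3.8  1.1] w -0.0003
side jaw px [241. 212.] 162 fix [50.9 40.3] [107.3  44.8] ang 93.63
wrist jaw px [444. 176.] 1516 fix [ 8.2 36.3] [19.1 26.4] ang 59.69
wrist jaw px [500. 170.] 51 fix [ 4.  58.9] [2.2 8.1] ang 29.22
wrist jaw px [440. 269.] 15101 fix [49.4 35.4] [99.9 41.4] ang 89.65
```

Call:
move_arm(moves="0 0.5 0 0;0 1 0 0;0 1.5 0 0;0 2 0 0;0 2.5 0 0;0 3 0 0;0 3 0 0;0 3 0 0;0 3 0 0;0 3 0 0")

```text
clock: 16.43
position: [0.609, -0.0447, -0.0022]
tool_rot: [-3.138, 0.0, 3.064]
force: [-1.9, -17.9, 0.1]
grip_width: -0.0002
```

```bash
python3 - <<'E'
from h import *
st();jaw("wrist")
E
```

```text
t 16.43 fix [ 51.4 -28. ] z -2.2 rot [-3.1381e+00  3.0000e-04  3.0638e+00] F [ -1.9 -17.9   0.1] w -0.0002
wrist jaw px [444. 176.] 1514 fix [ 8.1 36.4] [19.2 26.5] ang 58.75
wrist jaw px [498. 172.] 58 fix [ 4.7 57.9] [2.6 5.9] ang 35.5
wrist jaw px [440. 269.] 15172 fix [49.3 35.5] [99.9 41.6] ang 89.9
```

Jaw seated: (49.3, 35.5), angle −0.1°, 18 N against the stop. Release and go to the lever's far side.

Call:
move_arm(moves="0 -10 0 0;0 -12 -35 0;0 -12 -75 0;0 -12 -85 0;67 20 -85 0;67 60 -85 0;67 100 -85 0;67 140 -85 0;67 177 -85 0;67 177 -85 0")

```text
clock: 17.32
position: [0.5553, 0.1485, 0.0826]
tool_rot: [3.138, -0.0, 3.074]
force: [-0.6, 0.9, -0.5]
grip_width: -0.0003
```

```bash
python3 - <<'E'
from h import *
st()
for c in ("scene","side","wrist"):
    p=jaw(c);X,d=cloud(p);f=p["frame"].astype(int)
    r=(f[...,0]>110)&(f[...,1]<60)&(f[...,2]<60)&(abs(X[...,0]-.53)<.12)&(abs(X[...,1]-.08)<.12)&(X[...,2]>.04)
    if r.any():
        # sphere centre: ray through mask centroid at z=.068
        v,u=np.nonzero(r);P=atz(p,(u.mean(),v.mean()),.068);b=fx(P);print(c,"ball",b.round(1),r.sum(),"dist",np.hypot(*(b-[13.5,45])).round(1),"lever",(np.arctan2(b[1]-45,b[0]-13.5)-np.radians(110)).round(3))
save(p,"w9")
E
```

```text
t 17.32 fix [-16.4 160.7] z 82.6 rot [ 3.1381e+00 -2.0000e-04  3.0737e+00] F [-0.6  0.9 -0.5] w -0.0003
scene jaw px [310. 223.] 290 fix [49.4 41.4] [114.3  42.7] ang 89.49
scene ball [-52.6 131.6] 28 dist 109.0 lever 0.303
side jaw px [246. 209.] 125 fix [46.  30.3] [91.1 39.7] ang 93.58
side ball [-45.8 125.2] 32 dist 99.8 lever 0.288
wrist jaw px [120. 245.] 359 fix [ 2.8 42.5] [13.8 25.8] ang 13.7
wrist jaw px [111. 299.] 4600 fix [49.1 36.5] [100.2  43.1] ang 89.92
wrist ball [-47.1 130.2] 1565 dist 104.6 lever 0.269
```

View pics/w9.png

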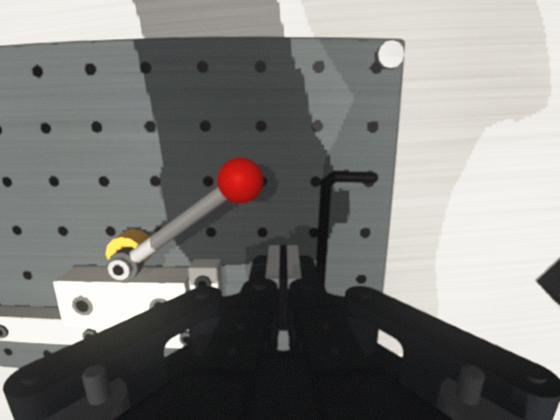

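Ball (241,179), fingertips (283,250) on its clockwise side, jaw seated against stop (200,275). Descend beside the ball.

Call:
move_arm(moves="0 0 30 0;0 0 62 0;0 0 62 0;0 0 62 0;0 0 62 0;3 -5 62 0;6 -10 62 0;9 -15 62 0;9 -15 62 0;9 -15 62 0")

```text
clock: 18.3
position: [0.5457, 0.126, 0.0213]
tool_rot: [3.141, 0.0, 3.066]
force: [0.8, -0.5, -0.3]
grip_width: -0.0001
```

```bash
cat >> h.py <<'E'
def ball(cs=("wrist","scene","side")):
    for c in cs:
        p=bot.grab_frame(c);X,d=cloud(p);f=p["frame"].astype(int)
        r=(f[...,0]>110)&(f[...,1]<60)&(f[...,2]<60)&(abs(X[...,0]-.53)<.14)&(abs(X[...,1]-.06)<.15)&(X[...,2]>.04)
        if r.sum()>8:
            v,u=np.nonzero(r);b=fx(atz(p,(u.mean(),v.mean()),.068));print(c,"ball",b.round(1),r.sum(),"dist",np.hypot(*(b-[13.5,45])).round(1),"lever",((np.arctan2(b[1]-45,b[0]-13.5)-np.radians(110))%(2*np.pi)).round(3))
E
python3 - <<'E'
from h import *
st();ball()
E
```

```text
t 18.3 fix [-24.3 137.5] z 21.3 rot [3.1413e+00 4.0000e-04 3.0662e+00] F [ 0.8 -0.5 -0.3] w -0.0001
wrist ball [-48.7 129.3] 3284 dist 104.8 lever 0.286
side ball [-48.6 123.8] 31 dist 100.3 lever 0.319
```

Call:
move_arm(moves="11.5 0 0 0;21 -5.5 0 0;30 -12 0 0;38 -19.5 0 0;45 -28 0 0;51 -37 0 0;56 -45 0 0;59.5 -53 0 0;62.5 -62 0 0;65 -71 0 0")

```text
clock: 19.28
position: [0.4753, 0.0596, 0.0207]
tool_rot: [3.142, 0.0, 3.067]
force: [2.4, 1.1, -0.5]
grip_width: 0.0002
```

```bash
python3 - <<'E'
from h import *
st();ball();jaw("scene")
E
```

```text
t 19.28 fix [-89.6  66.1] z 20.7 rot [3.1415 0.     3.0668] F [ 2.4  1.1 -0.5] w 0.0002
wrist ball [-92.1  38.2] 2400 dist 105.9 lever 1.286
scene ball [-98.3  33.3] 11 dist 112.4 lever 1.326
side ball [-95.   30.7] 11 dist 109.4 lever 1.353
scene jaw px [309. 223.] 310 fix [37.2 35.6] [103.  71.] ang 91.47
```

Call:
move_arm(moves="0.5 -4 0 0;1 -8.5 0 0;1.5 -13 0 0;2 -17.5 0 0;2 -21 0 0;2 -25 0 0;1.5 -28 0 0;1.5 -31 0 0;1 -33.5 0 0;1 -36 0 0")

```text
clock: 20.32
position: [0.4723, 0.0246, 0.0208]
tool_rot: [3.141, 0.001, 3.067]
force: [3.4, 5.1, -1.2]
grip_width: -0.0003
```

```bash
python3 - <<'E'
from h import *
st();ball();jaw("scene")
E
```

```text
t 20.32 fix [-90.1  30.9] z 20.8 rot [3.1413e+00 5.0000e-04 3.0671e+00] F [ 3.4  5.1 -1.2] w -0.0003
wrist ball [-88.    3.6] 1252 dist 109.6 lever 1.609
scene jaw px [310. 223.] 307 fix [40.1 37.4] [ 65.2 109.7] ang 6.4
```

Call:
move_arm(moves="0 -2 0 0;0 -3.5 0 0;-0.5 -5 0 0;-0.5 -6.5 0 0;-1 -8 0 0;-1 -9.5 0 0;-1.5 -11 0 0;-2 -12.5 0 0;-2 -13.5 0 0;-2 -13.5 0 0")

```text
clock: 21.35
position: [0.4733, 0.0119, 0.0208]
tool_rot: [3.141, 0.001, 3.068]
force: [3.6, 9.1, -1.4]
grip_width: 0.0002
```

```bash
python3 - <<'E'
from h import *
st();ball()
E
```

```text
t 21.35 fix [-88.1  18.3] z 20.8 rot [3.1406e+00 5.0000e-04 3.0679e+00] F [ 3.6  9.1 -1.4] w 0.0002
wrist ball [-84.   -7.7] 776 dist 110.8 lever 1.717
```

Call:
move_arm(moves="0 -1.5 0 0;-0.5 -3 0 0;-1 -4.5 0 0;-1.5 -6 0 0;-2 -7 0 0;-2.5 -8 0 0;-3 -9 0 0;-3 -9.5 0 0;-3 -9.5 0 0;-3 -9.5 0 0")

```text
clock: 22.33
position: [0.4748, 0.0028, 0.0206]
tool_rot: [3.14, -0.001, 3.068]
force: [0.1, 12.4, -0.6]
grip_width: -0.0
```

```bash
python3 - <<'E'
from h import *
st();ball()
E
```

```text
t 22.33 fix [-85.9   9.4] z 20.6 rot [ 3.1402e+00 -9.0000e-04  3.0684e+00] F [ 0.1 12.4 -0.6] w -0.0
wrist ball [-80.4 -15.4] 501 dist 111.7 lever 1.793
```

Call:
move_arm(moves="2 10 0 0;2 22 0 0;2 22 -20 0;2 22 -60 0;2 22 -100 0;2 22 -140 0;-40 0 -180 0;-60 0 -220 0;-60 0 -240 0;-60 0 -240 0")

```text
clock: 23.32
position: [0.5389, -0.0043, 0.2668]
tool_rot: [3.141, 0.008, 3.065]
force: [-0.3, 0.1, -0.4]
grip_width: 0.0002
```

```bash
python3 - <<'E'
from h import *
st();ball();jaw("scene");p=jaw("wrist");save(p,"w10")
E
```

```text
t 23.32 fix [-21.5   7. ] z 266.8 rot [3.1407 0.0082 3.0651] F [-0.3  0.1 -0.4] w 0.0002
wrist ball [-73.4 -12.4] 433 dist 104.1 lever 1.805
scene ball [-77.7 -11.3] 33 dist 107.2 lever 1.774
side ball [-72.5 -19.6] 24 dist 107.5 lever 1.866
scene jaw px [310. 223.] 304 fix [48.4 39.6] [113.   48.4] ang 88.95
wrist jaw px [306. 235.] 2124 fix [37.2 35.1] [99.9 64. ] ang 89.91
```

View pics/w10.png

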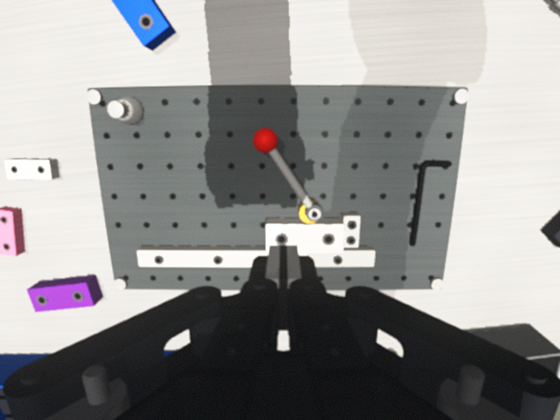

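The jaw sits in the corner of rail and stop (305,237), the lever stayed round at (265,140), and the arm is clear. Handing in.

```bash
python3 - <<'E'
from h import *
ball();st();print(bot.job_done())
E
```

```text
wrist ball [-73.3 -12.5] 442 dist 104.1 lever 1.807
scene ball [-78. -11.] 34 dist 107.3 lever 1.771
side ball [-72.5 -19.6] 24 dist 107.5 lever 1.866
t 23.72 fix [-26.1   7.9] z 260.0 rot [-3.1412e+00 -1.5000e-03  3.0668e+00] F [0.6 0.4 0.5] w 0.0001
the job is handed in; nothing more can be done
None
```

I slid the jaw flush to the back rail with two spread fingertips (21 N at the rail). Then I pushed it along the rail to the end stop with the shut fingertips (18 N at the stop). Finally I pushed the cam lever round to about 1.8 rad, which took 12.4 N at the ball, then backed off and handed in at 23.7 s.

**Last checks:**
- **Jaw:** before clamping it measured x ≈ 49.3, y ≈ 35.5 mm in the fixture frame. After clamping, y was 35.1 mm and it was about 0.1° off parallel to the rail.
- **Lever:** it stayed at about 1.80 rad after release. The three cameras read 1.77, 1.81 and 1.87, and the wrist view is the sharpest.
- **Robot:** there was no contact force on the tool. In the last wrist view the jack and hex key looked unmoved; I did not check the other things in numbers.

**Failed or not confirmed:**
- **First push missed:** the fingertips sit about 36 mm above the reported tool point, so they passed over the jaw without touching it. I corrected the height and repeated the push.
- **Jaw x after clamping:** I could not measure it separately, because in the image the jaw merged with neighbouring bright parts (the end stop or the cam).
- **Clamping force:** the cam's force on the jaw was not measured. I infer it from the 12.4 N push at the ball and the lever holding its place.

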